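Press the lid onto a snack tin with the ratchet lever press

TASK

Lay the snack tin on the bed of the lever press, between the side lips, with its blue lid facing the ram, and let go of it. Then take the red grip of the lever and pump it so that the ratchet drives the ram forward tooth by tooth until the lid is fully home and the lever pulls clearly stiffer (about half as hard again) than while the lid was sliding in, but stop there or the tin is crushed. Let go of the lever, do not push the ram or press the lid on by hand, and leave the cup and fork on the teal mat where they are.

Things in the scene. Friction and masses are not known exactly. Their poses are not given: they have to be found in the camera images.
- press: Lever press fixed on the counter: dark steel base plate 310 x 110 x 12 mm with ram, bed and lever. Origin on the counter straight under the lever's pivot; x = the way in which the ram pushes (from lever to bed), y to the left of that, z up. The pivot axis lies along y, 88 mm above the origin. Low steel cheeks (up to 104 mm high) stand either side of the pivot.
- bed (a point): Middle of the top of the press's wooden bed, 16 mm above the counter and 160 mm in x from the press's origin; axes as the press. The bed runs 62 mm either way in x; two aluminium lips along it, 66 mm apart, stand 8 mm above it, from 50 mm behind to 50 mm ahead of this point.
- pad (a point): Middle of the front face of the ram's black rubber pad (44 mm wide, 40 mm high, gives about 1 mm per 60 N), 41 mm above the counter; axes as the press. At the start 70 mm in x from the press's origin. The ram is a bar with brass teeth every 8 mm; the lever drives it forward only, 60 mm at most; 4 N of friction and a catch on the teeth hold it there.
- ram: The same toothed ram with its pad; its origin is at the press's origin at the start and moves forward with it.
- stop_face (a point): Aluminium end stop fixed across the far end of the bed (16 mm thick, 70 mm wide, 40 mm high), set 176 to 190 mm in x from the press's origin. Point at the middle of its face towards the ram, 25 mm above the bed; axes as the press. The tin's foot comes to rest against this face.
- tin_centre (a point): Aluminium snack tin with a yellow band, lying on its side: body 70 mm long (x), 60 mm wide (y), 50 mm high (z), 0.2 to 0.4 kg. Point at the body's centre, 25 mm above what it lies on. The lid is at its -x end, the closed foot 35 mm away in +x. To lie right in the press its x axis points as the press's x. Pinch it from above across the 60 mm width.
- lid_face (a point): Blue press lid, a plate 62 x 48 mm, 6 mm thick, at the tin's -x end. Point at the middle of its outer face, 41 mm from tin_centre when fully home; at the start 9 to 13 mm farther out. It slides in at about 30 N, then stops solidly and does not spring back. It is firmly home when pressed with 42 N or more (pull at the grip 12 to 15 N); the tin is crushed by more than 90 N (about 21 N).
- handle (a point): Middle of the lever's red grip: round bar 18 mm thick, 64 mm long, along the press's y axis between two thin side arms (88 mm apart), nothing under it. It goes round the pivot axis at a radius of 180 mm. Pinch it from above, the fingers closing along the press's x; the bar may turn between them.
- lever (a joint): Lever angle, rad: 0 (start, a stop) leans 0.21 towards the bed, 0.42 (other stop) leans 0.21 away. Pulling to 0.42 drives the ram one tooth (8 mm; first stroke 13 mm); back at 0 it picks up the next. Strokes not past 0.38 or not back under 0.05 may gain nothing. Pull at the grip: 1 N free, 7 to 9 N driving the lid; each 1 N more is 5 N more on the tin.
- tin: The same tin as tin_centre, with its lid; origin at the underside below tin_centre, same axes.
- cup_centre (a point): Green plastic cup, 72 mm wide, 88 mm high, standing on the teal mat; point half-way up.
- fork: Bamboo fork, about 150 mm long (x), 24 mm wide, 5 mm thick, lying on the teal mat; origin at its underside near the middle.
- plate: Teal silicone placemat-plate 190 x 160 x 5 mm, fixed on the counter; origin under its centre.
Mind the look-alikes: they are no part of the job. What is meant by the tin is not black or purple, and is the larger of those in its own colour.

How it is judged:
By the outcome, as a careful person would: the job done as asked, in the order asked, and still so for the second after the job is handed in, with the robot touching nothing.
It also fails if it takes over 72 s, if anything falls off the work surface, if the arm or the gripper's body presses on something with over 40 N, if the wrist force passes 120 N, or if a joint passes its speed limit or range.

ROBOT

A 6-joint arm with a two-finger parallel gripper is mounted at the origin on the work surface. World frame = base frame: x ahead of the robot, y to its left, z up, the work surface at z = 0. Lengths are in m, angles in rad, forces in N, time in s.
With the tool pointing down it reaches from about 0.375 to 0.975 m from the base axis. Payload 3.8 kg.
Tool frame: the origin (TCP) lies midway between the tips of the shut fingers; the grasp point (between the pads) lies 19 mm behind it; z points along the fingers, y is the line along which they close (so a half turn about z gives the same grasp; the last joint's range is limited). The gripper opens to 88 mm and grips with 3 to 60 N. Pads are 18 mm wide; open, the fingers measure 123 mm over their backs; the gripper's body (75 mm by 187 mm) begins 45 mm behind the grasp point.
Start: joints at [-1.225, 0.264, 1.604, -0, 1.274, -0.037], TCP at [0.252, -0.626, 0.239] pointing down, gripper open.
Joint ranges: [-2.63, 2.63], [-0.94, 2.18], [0.31, 2.57], [-1.31, 4.45], [0, 2.66], [-2.55, 2.55]. Speed limits (rad/s): [2.57, 2.57, 3.14, 3.14, 3.14, 3.14].

INTERFACE

Orientations are given as a rotation vector (axis times angle).
In Python, from cell import manip, inverse_kinematics, cams, order gives the robot as it stands. Calls block until the motion is done:
- manip.move_pose(position, orientation): joint-space move of the TCP to a pose.
- manip.move_linear(position, rate=0.15, rot=None): straight line of the TCP; rot=None keeps the orientation; rate is the mean speed in m/s.
- manip.set_joints(angles): joint-space move.
- manip.set_gripper(opening, force=None): finger opening in m; force is the grip in N (None keeps the last); returns when the fingers have stopped.
- manip.dwell(seconds).
- inverse_kinematics(position, orientation): joint angles nearest the present ones, or None.
- manip.state(): the state.
- cams.capture(name): name is "scene" or "top" or "wrist"; returns a dict with "image" (384x512x3 uint8, blue, green, red), "z_map" (384x512 float32, m along the optical axis (not along the pixel's ray), 0 where there is no reading), "intrinsics" (3x3 intrinsics, pixels), "position" and "orientation" of the camera in the world; the wrist camera has in their place "T_tool_cam" (4x4, takes a point from camera to tool coordinates, whose origin is the TCP and whose axes are the flange's). Camera axes: x right, y down, z forward; pixel columns grow to the right and rows downward; lengths in m; the calibration is good to about 2 mm. A picture is of the moment at which its call begins: read the wrist's pose just before it.
A pose or a line that the arm cannot do raises manip.IKError and nothing moves.
- order.close_job(): hands the job in; it is judged then, once.
The state is a dict: "clock": time; "joint_pos": joint angles; "joint_velocities": joint speeds; "tau": joint torques, N m; "tool_pos": TCP position; "tcp_rot": TCP orientation; "contact_force": force on the tool from outside, world axes, zero at the start; "moment": the same for the moment, N m; "gripper_width": finger opening in m; "grasp_force": force on a finger pad.
Only numpy, scipy, OpenCV 4.12 (cv2) and the standard library are available. Lean on these libraries where they do the work, as an engineer would, in place of code of your own. Each camera call takes 0.05 s, during which the arm holds its last target. There are 200 camera calls.

## Working session

There is one attempt and no reset: what is moved stays moved. The work goes in short steps, each a Python script; the robot and the scene stay as the last script left them, time stands still between calls to the robot, and variables do not carry over. Pictures are saved under pics/ and viewed, at most 10 in all, crops included, and the job is handed in when it is done.

```bash
ls; mkdir -p pics
cat > h.py <<'E'
import numpy as np, cv2
from scipy.spatial.transform import Rotation as R
from cell import manip, inverse_kinematics, cams, order
def cap(n):
    st=manip.state(); c=cams.capture(n)
    if n=="wrist":
        T=np.eye(4);T[:3,:3]=R.from_rotvec(st["tcp_rot"]).as_matrix();T[:3,3]=st["tool_pos"]
        T=T@np.array(c["T_tool_cam"])
    else:
        T=np.eye(4);o=np.array(c["orientation"]);T[:3,:3]=o if o.shape==(3,3) else R.from_rotvec(o).as_matrix();T[:3,3]=c["position"]
    c["T"]=T; return c
def cloud(c):
    z=c["z_map"];K=c["intrinsics"];v,u=np.indices(z.shape)
    p=np.stack([(u-K[0,2])/K[0,0]*z,(v-K[1,2])/K[1,1]*z,z],-1)
    w=p@c["T"][:3,:3].T+c["T"][:3,3]; w[z==0]=np.nan; return w
def ray(c,u,v,h):
    K=c["intrinsics"];d=c["T"][:3,:3]@np.array([(u-K[0,2])/K[0,0],(v-K[1,2])/K[1,1],1]);o=c["T"][:3,3]
    return o+d*(h-o[2])/d[2]
E
python3 - <<'E'
from h import *
a=cap("scene");b=cap("top")
for n,c in(("scene",a),("top",b)):
    print(n,c["position"],c["orientation"],c["intrinsics"].tolist()); cv2.imwrite(f"pics/{n}0.png",c["image"]); np.savez(f"{n}0.npz",image=c["image"],z_map=c["z_map"],T=c["T"],intrinsics=c["intrinsics"])
print(manip.state())
E
```

```text
pics
scene [1.25154377 0.53968875 0.85262223] [-1.09810597 -2.25727023  1.09619319] [[440.8267180416322, 0.0, 262.35773821323966], [0.0, 440.8267180416322, 198.0554894698356], [0.0, 0.0, 1.0]]
top [ 0.51483263 -0.00692076  1.02494484] [-2.21766327  2.1811466   0.0089866 ] [[376.68634098540235, 0.0, 252.14133671517118], [0.0, 376.68634098540235, 195.77101872677932], [0.0, 0.0, 1.0]]
{'clock': 0.1, 'joint_pos': array([-1.22492971e+00,  2.64671480e-01,  1.60523361e+00, -3.42373130e-05,
        1.27368444e+00, -3.69253986e-02]), 'joint_velocities': array([ 0.00016826, -0.0033993 , -0.0041479 , -0.00034187,  0.00033803,
       -0.00131732]), 'tau': array([ 3.35669847e-04, -5.03618002e+01, -3.58070862e+01,  7.30383187e-02,
        2.33389012e-02, -6.40484495e-05]), 'tool_pos': array([ 0.25187648, -0.62555878,  0.23751883]), 'tcp_rot': array([-3.08229083e+00, -5.97265013e-01,  5.33062712e-04]), 'contact_force': array([ 0.75684226, -0.56291684, -0.70894501]), 'moment': array([ 0.01943926, -0.01702633,  0.02148875]), 'grasp_force': 0.0, 'gripper_width': 0.08806811757661924}
```

View pics/top0.png

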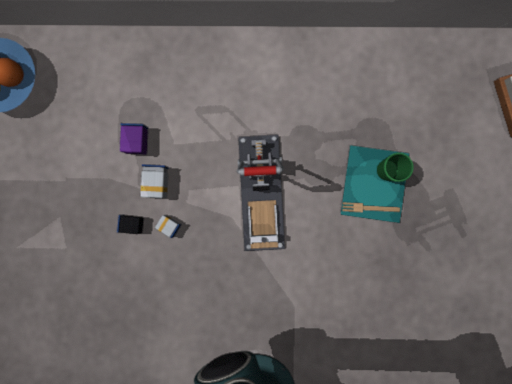

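View pics/scene0.png

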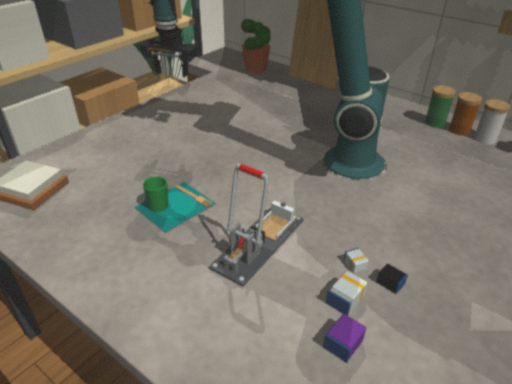

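Top view: the tin candidates are the large silver one with a yellow band (153,181), the small silver one with a yellow band (168,226), purple (133,138) and black (130,224). The task's tin is neither black nor purple and is the larger of its colour, so it is the one at (153,181). The press is at (262,190) and pushes down the image. The mat holds the cup (397,168) and fork (370,209).

I'll go above the tin and confirm it in an enlarged wrist view.

Run:
```python
from h import *
c=dict(np.load("top0.npz"));w=cloud(c)
for u,v in((153,181),(168,226),(262,170),(263,218),(262,142)): print((u,v),w[v,u].round(3))
p=ray(c,153,183,0.05);print(p)
manip.move_pose([p[0]-0.03,p[1],0.33],[np.pi,0,0])
a=cap("wrist");print(np.array(a["T_tool_cam"]).round(3).tolist(),manip.state()["tool_pos"])
np.savez("w1.npz",image=a["image"],z_map=a["z_map"],T=a["T"],intrinsics=a["intrinsics"])
cv2.imwrite("pics/w1.png",cv2.resize(a["image"],(768,576)))
```

```text
(153, 181) [0.566 0.277 0.052]
(168, 226) [0.449 0.241 0.032]
(262, 170) [ 0.58  -0.006  0.273]
(263, 218) [ 0.474 -0.011  0.017]
(262, 142) [ 0.673 -0.005  0.046]
[0.56112949 0.2778777  0.05      ]
[[0.0, -0.961, -0.277, 0.071], [1.0, 0.0, 0.001, -0.0], [-0.001, -0.277, 0.961, -0.145], [0.0, 0.0, 0.0, 1.0]] [0.53143251 0.27726392 0.32987549]
```

View pics/w1.png

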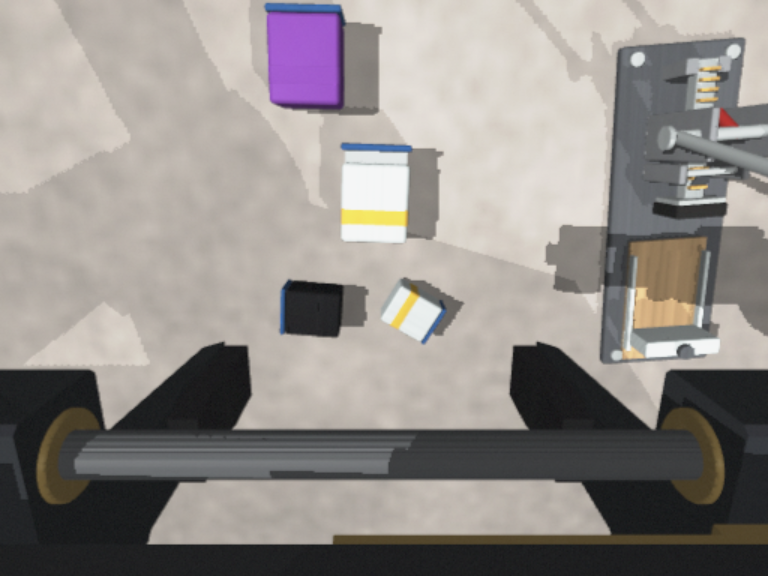

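The tin at (375,192) in this view is silver with a yellow band. It is clearly larger than its small twin at (413,310), and its blue lid is at the top (world +x), so it is confirmed as the one meant. The press is at (675,200) with the ram pushing towards the robot, so the tin is already almost in the right orientation.

```bash
cat >> h.py <<'E'
def rect(P):
    (cx,cy),(a,b),t=cv2.minAreaRect((P[:,:2]*1000).astype(np.float32)); return [round(x,1) for x in(cx,cy,a,b,t)]
def press(c):
    w=cloud(c);hsv=cv2.cvtColor(c["image"],cv2.COLOR_BGR2HSV)
    reg=(abs(w[...,1]+0.01)<0.09)&(w[...,0]>0.37)&(w[...,0]<0.72)
    base=reg&(abs(w[...,2]-0.012)<0.006)&(hsv[...,2]<110)
    wood=reg&(abs(w[...,2]-0.016)<0.006)&(hsv[...,0]<25)&(hsv[...,1]>80)&(hsv[...,2]>60)
    stop=reg&(abs(w[...,2]-0.056)<0.004)&(w[...,0]<0.46)
    lips=reg&(abs(w[...,2]-0.024)<0.003)&(hsv[...,1]<60)&(w[...,0]<0.55)
    for n,m in(("base",base),("wood",wood),("stop",stop),("lips",lips)):
        m=cv2.morphologyEx(m.astype(np.uint8),cv2.MORPH_OPEN,np.ones((2,2)))>0
        if m.sum()>10: print(n,m.sum(),rect(w[m]))
E
python3 - <<'E'
from h import *
c=dict(np.load("w1.npz"));w=cloud(c)
m=(abs(w[...,2]-0.05)<0.006)&(abs(w[...,1]-0.277)<0.06)&(abs(w[...,0]-0.56)<0.06)
print("tin",m.sum(),rect(w[m]))
hsv=cv2.cvtColor(c["image"],cv2.COLOR_BGR2HSV)
b=(abs(hsv[...,0].astype(int)-108)<12)&(hsv[...,1]>120)&(abs(w[...,1]-0.277)<0.06)&(abs(w[...,0]-0.58)<0.06)
print("lid",rect(w[b]),np.nanmedian(w[b],0))
print("w1");press(c)
print("top");press(dict(np.load("top0.npz")))
E
```

```text
tin 2853 [564.4, 280.8, 59.8, 86.4, 88.2]
lid [604.8, 280.2, 58.4, 4.6, 87.8] [0.60472374 0.2808953  0.04800729]
w1
base 4303 [541.7, -10.8, 305.8, 112.7, 6.1]
wood 2469 [466.8, 12.2, 70.1, 140.4, 64.0]
stop 472 [416.8, -38.3, 119.3, 23.3, 72.4]
lips 414 [477.6, -13.1, 148.0, 81.7, 8.4]
top
base 2305 [539.8, -8.0, 310.1, 110.3, 4.1]
wood 907 [455.1, -10.8, 123.8, 72.7, 2.2]
stop 142 [415.0, -17.1, 18.5, 71.9, 11.5]
lips 44 [462.1, -13.3, 62.1, 73.9, 4.7]
```

Run:
```python
from h import *
manip.move_pose([0.43,-0.01,0.30],[np.pi,0,0])
a=cap("wrist");press(a)
np.savez("w2.npz",image=a["image"],z_map=a["z_map"],T=a["T"],intrinsics=a["intrinsics"])
cv2.imwrite("pics/w2.png",cv2.resize(a["image"],(768,576)))
print(manip.state()["clock"])
```

```text
base 3526 [504.8, -13.1, 241.1, 109.4, 6.1]
wood 3738 [453.6, -11.5, 125.9, 72.5, 4.0]
stop 596 [414.4, -15.5, 25.3, 75.2, 3.9]
lips 369 [463.3, -11.9, 80.0, 75.0, 4.0]
4.6917
```

View pics/w2.png

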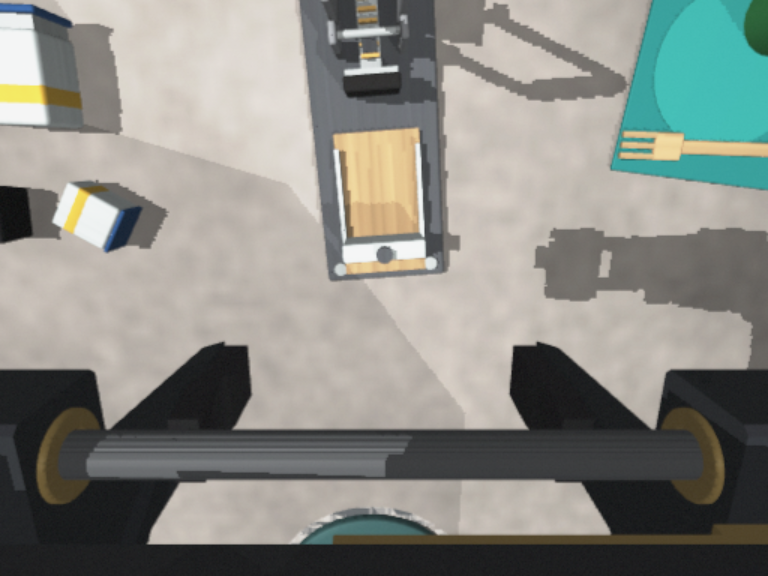

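The bed at (378,185) lies between its two lips, the stop is at (384,248) and the black pad is at (372,83). The lips are clear, so I'll refine their midline and the stop edge, and locate the red grip.

Run:
```python
from h import *
c=dict(np.load("w2.npz"));w=cloud(c)
g=cv2.cvtColor(c["image"],cv2.COLOR_BGR2HSV)
L=[];Rr=[]
for v in range(108,152,4):
    br=(g[v,:,1]<40)&(g[v,:,2]>150)
    u=np.where(br[215:300])[0]+215
    l=u[u<250];r=u[u>265]
    if len(l) and len(r): print(v,l.min(),l.max(),r.min(),r.max(),[ray(c,x,v,.024)[:2].round(4).tolist() for x in(l.max()+.5,r.min()-.5)])
col=c["image"][150:185,255].astype(int).sum(1);print(col.tolist())
for v in(158,159,160,161): print(v,ray(c,256,v,.056).round(4))
for n in("top0","w2"):
    c=dict(np.load(n+".npz"));w=cloud(c);h=cv2.cvtColor(c["image"],cv2.COLOR_BGR2HSV)
    m=((h[...,0]<8)|(h[...,0]>172))&(h[...,1]>150)&(h[...,2]>60)&(w[...,2]>.2)&(abs(w[...,1])<.1)
    print(n,m.sum(),rect(w[m]) if m.sum() else 0,np.nanmean(w[m],0))
c=dict(np.load("scene0.npz"));w=cloud(c);h=cv2.cvtColor(c["image"],cv2.COLOR_BGR2HSV)
m=((h[...,0]<8)|(h[...,0]>172))&(h[...,1]>150)&(h[...,2]>60)&(w[...,2]>.2)&(abs(w[...,1])<.1)
print(m.sum(),rect(w[m]),np.nanmean(w[m],0)); press(c)
```

```text
108 223 226 277 299 [[0.4918, 0.0247], [0.4918, -0.0398]]
112 223 226 277 299 [[0.4868, 0.0248], [0.4868, -0.0399]]
116 224 226 278 299 [[0.4817, 0.0249], [0.4818, -0.0413]]
120 224 227 278 299 [[0.4767, 0.0237], [0.4767, -0.0415]]
124 224 227 278 299 [[0.4715, 0.0238], [0.4716, -0.0416]]
128 225 227 278 299 [[0.4664, 0.0239], [0.4664, -0.0417]]
132 225 228 278 299 [[0.4612, 0.0227], [0.4613, -0.0418]]
136 226 228 279 299 [[0.456, 0.0228], [0.456, -0.0432]]
140 226 229 279 299 [[0.4508, 0.0216], [0.4508, -0.0433]]
144 226 229 279 299 [[0.4455, 0.0217], [0.4455, -0.0435]]
148 227 229 279 299 [[0.4401, 0.0218], [0.4402, -0.0436]]
[502, 501, 497, 502, 509, 497, 440, 341, 342, 346, 342, 461, 701, 695, 397, 282, 340, 345, 342, 339, 336, 342, 341, 340, 341, 406, 568, 582, 579, 579, 559, 399, 355, 348, 351]
158 [ 0.4323 -0.0133  0.056 ]
159 [ 0.4311 -0.0133  0.056 ]
160 [ 0.4298 -0.0133  0.056 ]
161 [ 0.4286 -0.0133  0.056 ]
top0 263 [579.8, -1.9, 16.7, 61.2, 4.3] [ 0.57951761 -0.00210773  0.27105509]
w2 0 0 [nan nan nan]
126 [582.9, -1.4, 15.8, 62.3, 4.8] [ 0.58458571 -0.00130891  0.27018608]
base 1346 [542.9, -1.0, 311.3, 105.1, 4.8]
wood 385 [488.6, -1.2, 122.3, 59.9, 14.8]
stop 77 [406.8, -18.1, 76.3, 57.8, 29.5]
lips 66 [510.4, -2.1, 207.6, 73.4, 5.3]<stdin>:15: RuntimeWarning: Mean of empty slice
```

```bash
cat >> h.py <<'E'
def down(yawdeg): return (R.from_euler("z",yawdeg,degrees=True)*R.from_rotvec([np.pi,0,0])).as_rotvec()
E
python3 - <<'E'
from h import *
manip.move_pose([0.5565,0.2808,0.13],down(-1.8))
manip.move_linear([0.5565,0.2808,0.014],rate=0.15)
manip.set_gripper(0.0,25)
s=manip.state();print("grasp",s["gripper_width"],s["grasp_force"],s["tool_pos"],s["clock"])
manip.move_linear([0.5565,0.2808,0.12],rate=0.15)
manip.move_linear([0.4675,0.24,0.12],rate=0.2)
manip.move_pose([0.4675,-0.0093,0.12],down(3.8))
a=cap("top")
s=manip.state();print(s["gripper_width"],s["contact_force"],s["tool_pos"],s["clock"])
a=cap("wrist");np.savez("w3.npz",image=a["image"],z_map=a["z_map"],T=a["T"],intrinsics=a["intrinsics"])
cv2.imwrite("pics/w3.png",cv2.resize(a["image"],(768,576)))
E
```

```text
grasp 0.05977443259153851 24.99911740422249 [0.55691556 0.28120323 0.0146493 ] 7.5
0.059820385096409294 [-0.39506055  0.37697213 -2.90979049] [ 0.46829808 -0.00845215  0.12015674] 10.0333
```

View pics/w3.png

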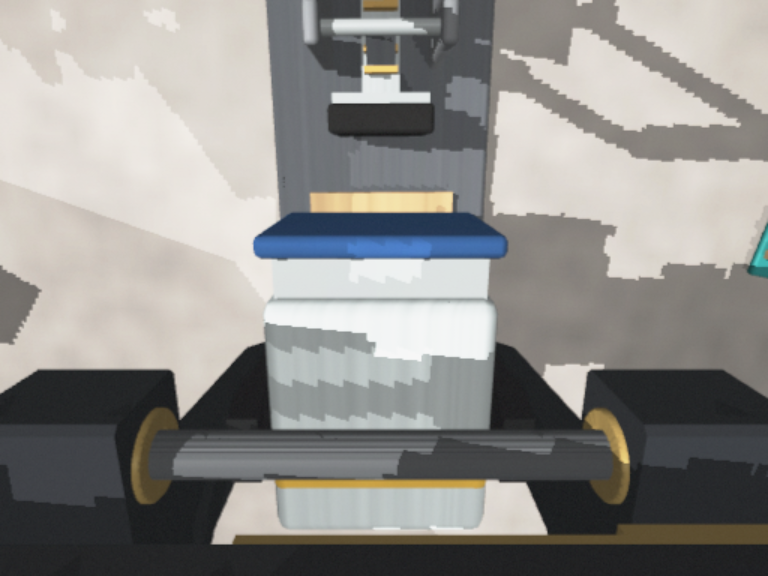

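The tin is held square, with its lid centred at column 380. That matches the wood end (centre 381) and the pad (centre 381), so I'll lower it.

Run:
```python
from h import *
f0=manip.state()["contact_force"]
for z in(0.05,0.040,0.035,0.032,0.0305):
    manip.move_linear([0.4675,-0.0093,z],rate=0.08 if z<.05 else .12)
    s=manip.state();d=s["contact_force"]-f0;print(z,s["tool_pos"].round(4),d.round(1))
    if d[2]>6 : break
manip.set_gripper(0.088)
manip.move_linear([0.4675,-0.0093,0.13],rate=0.2)
manip.move_linear([0.43,-0.0115,0.30],rate=0.3)
a=cap("wrist");print(manip.state()["clock"])
w=cloud(a);g=cv2.cvtColor(a["image"],cv2.COLOR_BGR2HSV)
m=(abs(w[...,2]-0.066)<0.005)&(abs(w[...,1]+.01)<.06)&(w[...,0]<.54)
print("tin",rect(w[m]))
np.savez("w4.npz",image=a["image"],z_map=a["z_map"],T=a["T"],intrinsics=a["intrinsics"])
cv2.imwrite("pics/w4.png",cv2.resize(a["image"],(768,576)))
```

```text
0.05 [ 0.468  -0.0091  0.0504] [-0.4  0.9  0.6]
0.04 [ 0.4674 -0.0093  0.0401] [0.5 1.2 0.5]
0.035 [ 0.4672 -0.0093  0.0348] [0.6 0.3 0.1]
0.032 [ 0.4673 -0.0093  0.0318] [0.5 0.8 0.1]
0.0305 [ 0.4679 -0.0093  0.0307] [-0.5  0.2  0.4]
13.8583
tin [464.4, -10.3, 106.5, 61.6, 4.0]
```

View pics/w4.png

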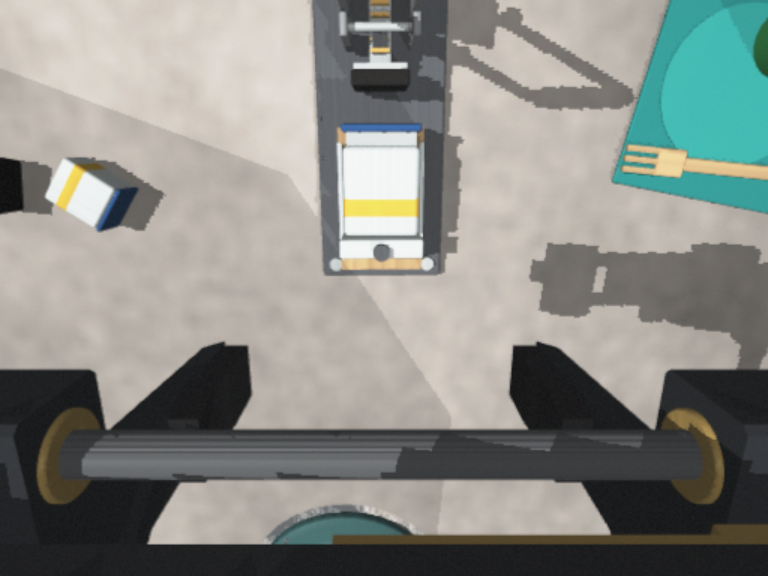

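The tin lies between the lips at (381,190), with its foot close to the stop at (381,248), its blue lid facing the pad and the gripper clear. Next is the lever grip.

```bash
cat >> h.py <<'E'
D=np.array([-np.cos(np.radians(3.8)),-np.sin(np.radians(3.8)),0])  # press x
def pull(n=4):
    f=[]
    for _ in range(n): manip.dwell(0.02); f.append(manip.state()["contact_force"]@D)
    return float(np.mean(f))
E
python3 - <<'E'
from h import *
q6=manip.state()["joint_pos"][5]
H=np.array([0.579,-0.0017,0.245])
opts=[]
for y in(93.8,-86.2):
    j=inverse_kinematics(H,down(y)); print(y,None if j is None else np.round(j,2)); 
    if j is not None: opts.append((abs(j[5]-q6),y))
y=min(opts)[1]
manip.move_linear([0.45,-0.01,0.38],rate=0.3)
manip.move_pose(H+[0,0,0.09],down(y))
manip.move_linear(H,rate=0.15)
b=pull();s=manip.state();print("base",b,s["contact_force"].round(2),s["tool_pos"].round(4))
manip.set_gripper(0.0,20)
s=manip.state();print("grip",s["gripper_width"],s["grasp_force"],s["contact_force"].round(2),s["tool_pos"].round(4),pull()-b,s["clock"],y)
a=cap("wrist");cv2.imwrite("pics/w5.png",a["image"])
E
```

```text
93.8 [-0.05  0.08  1.81 -0.    1.26 -0.11]
-86.2 None
base -0.06984198535443725 [ 0.17 -0.95  0.21] [ 0.58   -0.0017  0.2467]
grip 0.016893783586358915 19.684930332005024 [-0.08 -1.    0.02] [ 0.579  -0.0017  0.245 ] 0.3323844382773421 17.55 93.8
```

View pics/w5.png

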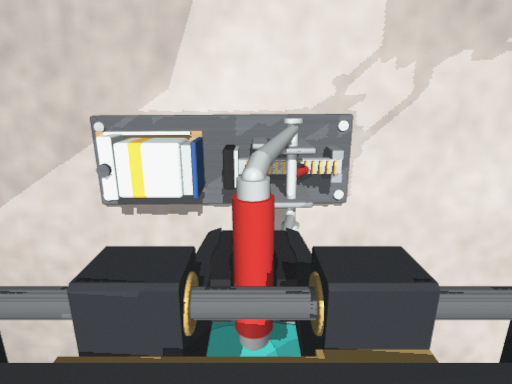

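The grip is pinched at (255,265) and the forces are near zero. I'll find the zero stop gently, then make the free strokes with force checks.

```bash
cat >> h.py <<'E'
import json
def P(q):
    z=json.load(open("ref.json")); ph=0.21-q
    d=0.18*(np.sin(ph)-np.sin(0.21)); return np.array(z["p"])+D*d+[0,0,0.18*(np.cos(ph)-np.cos(0.21))]
E
python3 - <<'E'
from h import *
manip.set_gripper(0.0,40)
b=pull();p=np.array([0.579,-0.0017,0.245])
for k in range(1,7):
    manip.move_linear(p+D*0.0012*k,rate=0.05)
    f=pull(3)-b; print(k,round(f,2))
    if f<-2.5: break
s=manip.state();p=p+D*0.0012*(k-1);print(s["tool_pos"],p)
json.dump({"p":list(p),"b":b},open("ref.json","w"))
# stroke 1: watch force
for q in(0.1,0.2,0.3,0.36,0.405):
    manip.move_linear(P(q),rate=0.1); print(q,round(pull(2)-b,2),manip.state()["tool_pos"].round(4))
print(manip.state()["clock"],manip.state()["gripper_width"])
E
```

```text
1 -5.77
[ 0.57866563 -0.00172303  0.24502454] [ 0.579  -0.0017  0.245 ]
0.1 2.1 [ 5.958e-01 -5.000e-04  2.473e-01]
0.2 0.65 [0.6138 0.0008 0.2476]
0.3 2.05 [0.6312 0.002  0.2462]
0.36 3.75 [0.6414 0.0028 0.2446]
0.405 4.72 [0.6492 0.0033 0.2434]
19.9333 0.015838489096087528
```

Run:
```python
from h import *
b=json.load(open("ref.json"))["b"]
manip.move_linear(P(0.2),rate=0.12);print("ret",round(pull(2)-b,2))
manip.move_linear(P(0.01),rate=0.12);print("ret0",round(pull(2)-b,2))
for q in(0.2,0.3,0.36,0.40):
    manip.move_linear(P(q),rate=0.1); s=manip.state();print(q,round(pull(2)-b,2),s["contact_force"].round(1))
a=cap("wrist");cv2.imwrite("pics/w6.png",a["image"]);print(s["clock"])
```

```text
ret -2.8
ret0 -6.0
0.2 0.22 [ -1.3   1.2 -12.8]
0.3 1.27 [ -1.9   2.6 -11.2]
0.36 3.14 [-4.9  1.1 -8.5]
0.4 3.52 [-4.3  1.2 -8.2]
22.325
```

View pics/w6.png

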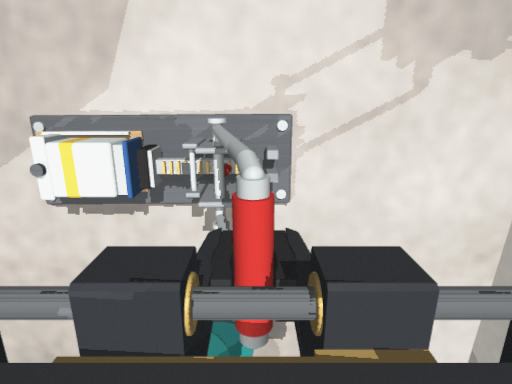

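Pad (150,166) has come up almost to the lid (135,166). The vertical force of about -12 N shows my arc is slightly high, so I'll lower it. I'll also use the tangential force for the pull reading, then continue stepwise with a stop rule.

```bash
cat >> h.py <<'E'
B0=np.array([0.17,-0.95,0.21])
def tang(q,n=3):
    ph=0.21-q; t=D*np.cos(ph)-np.array([0,0,np.sin(ph)]); f=[]
    for _ in range(n): manip.dwell(0.02); f.append(manip.state()["contact_force"]-B0)
    f=np.mean(f,0); return float(f@t), float(f[2])
def stroke(qmax=0.403,step=0.02,fine=0.011,lim=13.0):
    q=0.01;log=[]
    while q<qmax-1e-6:
        q=min(qmax,q+(fine if log and log[-1][1]>5 else step))
        manip.move_linear(P(q),rate=0.06); f,z=tang(q); log.append((round(q,3),round(f,1),round(z,1)))
        if f>lim: print(log,"LIMIT",manip.state()["clock"]); return True
    print(log,manip.state()["clock"]); return False
E
python3 - <<'E'
from h import *
r=json.load(open("ref.json"))
manip.move_linear(P(0.2),rate=0.15);print("ret",tang(.2))
r["p"][2]-=0.0015;json.dump(r,open("ref.json","w"))
manip.move_linear(P(0.2),rate=0.05);print("low",tang(.2))
manip.move_linear(P(0.01),rate=0.15);print("ret0",tang(.01))
stroke()
E
```

```text
ret (-1.034779678749598, -11.317234568290466)
low (-2.594463755059716, -1.8143962187548777)
ret0 (-0.06460201641006462, -4.401065123055157)
[(0.03, -0.1, -1.9), (0.05, -0.1, -0.0), (0.07, 1.4, 1.0), (0.09, 2.1, 1.5), (0.11, 1.8, 0.9), (0.13, 2.1, 0.6), (0.15, 1.3, -1.9), (0.17, 1.8, -2.9), (0.19, 2.9, -4.1), (0.21, 3.2, -4.7), (0.23, 2.4, -5.1), (0.25, 2.9, -5.8), (0.27, 2.7, -7.1), (0.29, 2.2, -7.6), (0.31, 2.9, -7.9), (0.33, 2.5, -8.1), (0.35, 2.7, -8.7), (0.37, 2.0, -8.9), (0.39, 2.6, -8.4), (0.403, 3.1, -8.2)] 29.575
```

Run:
```python
from h import *
manip.move_linear(P(0.2),rate=0.18);manip.move_linear(P(0.01),rate=0.15);print(tang(.01))
stroke(step=0.025,fine=0.016)
```

```text
(-0.7092884817789714, -20.376404884940822)
[(0.035, -1.3, -21.2), (0.06, 0.2, -23.5), (0.085, 1.3, -25.6), (0.11, 1.8, -25.7), (0.135, 2.6, -25.5), (0.16, 2.2, -25.6), (0.185, 3.7, -25.2), (0.21, 3.6, -24.6), (0.235, 3.1, -23.3), (0.26, 3.3, -22.5), (0.285, 4.0, -21.3), (0.31, 6.3, -20.0), (0.326, 8.3, -17.8), (0.342, 8.2, -17.3), (0.358, 9.3, -16.6), (0.374, 8.8, -16.3), (0.39, 9.0, -15.7), (0.403, 9.1, -15.5)] 35.75
```

Lid now slides at about 9 N. I'll relieve the vertical load and continue, with the stop limit at 13.5 N.

Run:
```python
from h import *
r=json.load(open("ref.json"))
manip.move_linear(P(0.2),rate=0.18)
r["p"][2]-=0.0025;json.dump(r,open("ref.json","w"))
manip.move_linear(P(0.01),rate=0.15);print(tang(.01))
print(stroke(step=0.025,fine=0.016,lim=13.3))
```

```text
(-0.1124400970356305, -10.832509972546227)
[(0.035, -0.4, -10.1), (0.06, 0.4, -9.2), (0.085, 1.4, -9.3), (0.11, 3.4, -7.7), (0.135, 5.6, -7.1), (0.151, 7.2, -6.7), (0.167, 8.3, -5.2), (0.183, 9.4, -5.8), (0.199, 10.0, -5.4), (0.215, 10.0, -6.3), (0.231, 10.0, -6.5), (0.247, 9.7, -6.5), (0.263, 9.6, -7.8), (0.279, 8.7, -7.3), (0.295, 9.7, -7.5), (0.311, 9.3, -8.0), (0.327, 8.9, -8.2), (0.343, 8.9, -8.9), (0.359, 8.8, -8.5), (0.375, 9.0, -9.0), (0.391, 9.3, -8.8), (0.403, 10.3, -8.4)] 43.1333
False
```

Run:
```python
from h import *
manip.move_linear(P(0.2),rate=0.2);manip.move_linear(P(0.01),rate=0.18);print(tang(.01,2))
print(stroke(step=0.03,fine=0.016,lim=13.6))
```

```text
(-0.32649752361823325, -14.243337056401973)
[(0.04, -0.3, -11.9), (0.07, 1.2, -8.4), (0.1, 2.6, -8.0), (0.13, 4.6, -8.0), (0.16, 7.4, -6.8), (0.176, 9.1, -4.4), (0.192, 10.7, -4.7), (0.208, 12.2, -4.6), (0.224, 14.1, -3.1)] LIMIT 46.5417
True
```

The force rose straight through the 9–10 N sliding level to 14.1 N, so the lid is home. I'll take one small nudge for margin, then return the lever, let go and check.

Run:
```python
from h import *
manip.move_linear(P(0.231),rate=0.05);print(tang(.231))
manip.move_linear(P(0.01),rate=0.12);print(tang(.01))
manip.set_gripper(0.088)
p=manip.state()["tool_pos"];manip.move_linear(p+[0,0,0.10],rate=0.2)
manip.move_linear(p+[-0.03,0,0.13],rate=0.2)
manip.dwell(0.3)
a=cap("wrist");s=manip.state();print(s["clock"],s["contact_force"])
img=a["image"];cv2.imwrite("pics/w7.png",cv2.resize(img,(768,576)))
```

```text
(15.500361266917352, -1.9117608664993586)
(-0.8275581473441149, -15.79501421894723)
49.875 [-0.30445414  0.4620097   0.14418625]
```

View pics/w7.png

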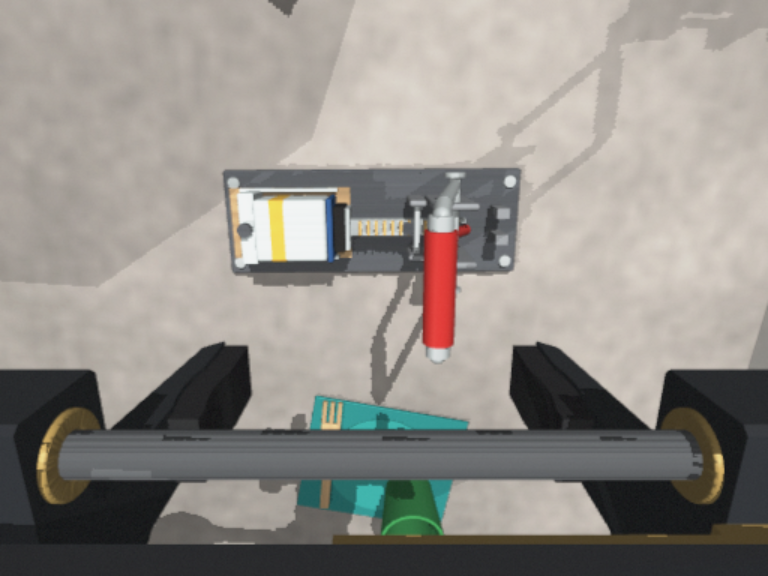

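The blue lid at (330,228) sits flush on the tin body with no neck showing. The pad is behind it at (342,228), the tin's foot is on the stop at (245,230), and the lever is released. The cup and fork are still on the mat, and the gripper is clear.

```bash
python3 -c "
from cell import order; print(order.close_job())"
```

```text
the job is handed in; nothing more can be done
None
```

I handed the job in with the tin on the press bed and its lid pressed home. The last pull was about 15.5 N against roughly 9–10 N while the lid was sliding. The lever is released, the cup and fork were not touched, and the robot clock was at about 50 s of the 72 s allowed.

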